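# Fit a spring channel nut for the middle blade saddle

### The arm

A 6-joint arm with a two-finger parallel gripper is mounted at the origin on the work surface. World frame = base frame: x ahead of the robot, y to its left, z up, the work surface at z = 0. Lengths are in m, angles in rad, forces in N, time in s.
With the tool pointing down it reaches from about 0.3 to 0.75 m from the base axis. Payload 8.5 kg.
Tool frame: the origin (TCP) lies at the very end of the fingers, on their centre line; the grasp point (between the pads) lies 19 mm behind it (manip.grip_point_offset is the distance from the TCP to the grasp point, in m); z points along the fingers, y is the line along which they close (so a half turn about z gives the same grasp; the last joint's range is limited). The gripper opens to 85 mm and grips with 20 to 120 N. Pads are 22 mm wide; open, the fingers measure 114 mm over their backs; the gripper's body (76 mm by 85 mm) begins 54 mm behind the grasp point. The pads swing forward as they close: fully open they stand 13 mm farther back than shut.
Start: joints at [1.025, 0.381, 1.297, -0, 1.464, -0.215], TCP at [0.179, 0.52, 0.231] pointing down, gripper open.
Joint ranges: [-3.11, 3.11], [-0.89, 2.33], [0.22, 2.48], [-1.42, 4.56], [0.17, 2.85], [-2.88, 2.88]. Speed limits (rad/s): [2.39, 2.39, 3.14, 3.14, 3.14, 3.14].

### API

Orientations are given as a 3x3 rotation matrix whose columns are the frame's x, y, z axes.
In Python, from plant import status, imaging, job, manip gives the robot as it stands.
- The arm moves only by the shell command python3 -m crank, which reads ROWS from standard input. ROWS is a JSON list of rows, 1 to 12 of them, each an object with the fields dx, dy, dz (the shift in m), turn (a turn about the tool's z in rad), finger_gap (the finger opening in m); a field left out counts as zero (the opening has to be given); each row is the pose to reach, as a shift and turn from the pose commanded when the command began, along the tool's axes at that moment; what a row does not reach only later rows make up. A row lasts 1/12 s, in which the tool goes at most 0.0417 m and 0.125 rad, less where a joint would pass 70% of its speed; a pose out of reach is approached as far as the arm can. The fingers move at their own pace and stop on an object; the grip force is fixed at half the most. Time passes only in rows, so rows that do not move let the fingers close. It prints the time, the measured TCP pose, the force, the opening and the grip force at its end. Input that does not fit is refused with a message, and nothing moves.
- status.sense(): the state, without advancing time (a new reading comes with each control period).
- imaging.camera(name): name is "side" or "top"; returns (picture, depth): 384x512x3 uint8, blue, green, red; 384x512 float32, m along the optical axis (not along the pixel's ray), 0 where there is no reading.
- imaging.camera_model(name): a dict with "K" (3x3 intrinsics, pixels), "rvec" (rotation vector, rad) and "tvec" (3), from world to camera coordinates, as OpenCV has them. Camera axes: x right, y down, z forward; pixel columns grow to the right and rows downward; lengths in m; the calibration is good to about 2 mm. A picture is of the moment at which its call begins. camera_model takes no time and is no camera call.
- job.close_job(): hands the job in; it is judged then, once.
The state is a dict: "time": time; "q": joint angles; "qd": joint speeds; "joint_torque": joint torques, N m; "position": TCP position; "tcp_rot": TCP orientation; "ft_force": force on the tool from outside, world axes, zero at the start; "wrist_torque": the same for the moment, N m; "opening": finger opening in m; "grasp_force": force on a finger pad.
Only numpy, scipy, OpenCV 4.12 (cv2) and the standard library are available. Lean on these libraries where they do the work, as an engineer would, in place of code of your own. Each camera call takes 0.05 s, during which the arm holds its last target. There are 200 camera calls.

### The job

Take the brass-studded spring channel nut out of the wooden holder and fit it in the steel channel of the blade-setting jig, in line with the yellow mark: in through the slot lengthwise, press it down against its spring, a quarter turn clockwise, and let it spring up so that its grooves catch the channel lips; then let go, with the stud standing upright. Feel for the slot and do not force the nut against the channel: nothing here needs more than about 15 N. Leave everything else as it lies.

Things in the scene. Friction and masses are not known exactly. Their poses are not given: they have to be found in the camera images.
- nut: spring channel nut with stud, loose, about 145 g. Origin: centre of the underside of its steel plate; z up along the stud, x along the plate. Plate 35 (x) x 19 (y) x 8 mm, two grooves along y in its top, 5 mm wide, 3.5 deep, centred at x = -12 and +12. At the start the plate rests on the holder, spring down the hole, its yaw up to 0.5 rad off the holder's. Half a turn makes no difference
- nut_hex (a point): centre of the brass hexagon coupling on the nut's stud, the place to grip: 17 mm across flats, 30 mm high, 37 mm above the nut's origin (nut z = 22 to 52); one pair of flats faces +y and -y of the nut, the others lie 60 degrees round. Under it a bare 10 mm stud from z = 8 to 22. Axes as the nut
- nut_foot (a point): lower end of the coil spring that is fixed under the nut: 11 to 12 mm across, nut z = -34 when free; 1 N per mm, closes by at most 17 mm. Axes as the nut
- nut_corner (a point): the nut plate's cut-away corner at +x -y (another at -x +y; origin of this point at nut 17, -7, 8 mm). Because of them the nut turns under the lips only clockwise seen from above, and its full corners meet the channel walls about 7 degrees past a quarter turn
- base: aluminium base plate of the jig, fixed, 110 (x) x 420 (y) x 6 mm. Origin: centre of its underside, on the bench. On it, along y, a steel strut channel 41 x 41 mm, 360 long, slot up. The channel is bolted through cross slots and does not shift in use, but its centre line lies anywhere from 6 mm on the -x side to 6 mm on the +x side of the plate's y axis; this is not measured
- slot (a point): point above the plate's centre line (NOT the slot's, which may be up to 6 mm aside in x) at the height of the channel's top: plate z = 47 mm. Slot 22 mm wide, lips at its edges 2 mm thick, turned down 7 mm to z = 40. Inside width 37 mm, floor at z = 8. At y = -150 and +150 mm blade saddles already fitted stand up to z = 76. Axes as the plate
- seat (a point): point on the plate's centre line at z = 35.5 mm, the height of the nut's origin when its grooves sit on the lips (spring closed by 6.5 mm, 6.5 N). To turn under the lips the nut's origin must be at z = 32 or lower (10 N or more); the spring is fully closed at z = 25 (17 N)
- mark: yellow paint mark, a 7 mm wide line across the base plate, seen on both sides of the channel. Origin on the plate's top (z = 6 of the plate) at the plate's x = 0; its y gives the place along the channel; axes as the base plate
- block: wooden holder, fixed, 180 (x) x 50 (y) x 44 mm, origin at the centre of its underside; three holes 17 mm wide in its top at x = -60, 0 and +60, for the nut's spring and two bolts, in any order
- bolt_a: dark hexagon bolt standing head up in the holder, loose; head 19 mm across flats, 8 mm high; origin at the underside of the head. Leave alone
- bolt_b: as bolt_a. Leave alone
- stone: two-colour sharpening stone, 150 x 50 x 25 mm, loose on the bench beyond the jig; origin at the centre of its underside. Leave alone
- pen: black marker pen, 140 mm long, lying on the bench to the right of the holder; origin at the middle, underside. Leave alone
- wrench: steel spanner, 180 mm long, lying beyond the jig; origin at the middle, underside. Leave alone
- washer: steel washer, 30 mm across, 4 mm thick, lying beyond the holder; origin at its underside. Leave alone
There are look-alikes about, which are no part of the job. What is shaped like the nut but turquoise is not meant.

How it is judged:
On the way, in this order (a step that is already met when the one before it is completed fails the run):
1. the nut has been lifted out of the holder (z of nut in the frame of block above 0.075 m), for 0.05 s.
2. the nut has been pressed in through the slot lengthwise, below the lips (z of nut in the frame of base below 0.0325 m and angle between the x axis of nut and the y axis of base, either way round below 0.25 rad and horizontal distance between nut and mark below 0.03 m), for 0.05 s.
At the end, for the whole second after the job is handed in: the nut sits in the channel turned across the slot (length within 0.2 rad of square to the channel), its grooves up on the lips under the spring's push (origin 33.8 to 37.2 mm above the bench), within 6 mm of the yellow mark along the channel, stud within 0.12 rad of upright, at rest and let go (angle between the x axis of nut and the x axis of base, either way round below 0.2 rad and z of nut in the frame of base between 0.0338 and 0.0372 m and y of nut in the frame of mark between -0.006 and 0.006 m and x of nut in the frame of mark between -0.009 and 0.009 m and angle between nut's own z axis and vertical below 0.12 rad and contact force between nut and base above 3 N and linear speed of nut below 0.01 m/s); the robot touches nothing.
It fails at once if the nut is forced against the jig with more than 30 N (contact force between nut and base above 30 N).
It fails at once if a bystander is moved by more than 15 mm (distance of any of bolt_a, bolt_b, stone, pen, wrench, washer from where it was at the start of the episode above 0.015 m).
It also fails if it takes over 56 s, if anything falls off the work surface, if the arm or the gripper's body presses on something with over 40 N, if the wrist force passes 120 N, or if a joint passes its speed limit or range.

## Working session

There is one attempt and no reset: what is moved stays moved. The work goes in short steps, Python scripts to look and compute and a shell command to move; the robot and the scene stay as the last step left them, time stands still between calls to the robot, and variables do not carry over. Pictures are saved under pics/ and viewed, at most 10 in all, crops included, and the job is handed in when it is done.

```bash
mkdir -p pics; ls; cat > h.py <<'E'
import numpy as np,cv2
from plant import status, imaging, job, manip
def cam(n):
    im,d=imaging.camera(n); m=imaging.camera_model(n)
    R=cv2.Rodrigues(np.array(m['rvec'],float))[0]; return im,d,np.array(m['K']),R,np.array(m['tvec'],float).ravel()
def cloud(d,K,R,t):
    v,u=np.mgrid[:d.shape[0],:d.shape[1]]
    P=np.stack([(u-K[0,2])/K[0,0]*d,(v-K[1,2])/K[1,1]*d,d],-1)
    W=(P-t)@R; W[d==0]=np.nan; return W
def atz(u,v,z,K,R,t):
    r=R.T@np.array([(u-K[0,2])/K[0,0],(v-K[1,2])/K[1,1],1]); c=-R.T@t
    return c+r*(z-c[2])/r[2]
E
python3 - <<'E'
from h import *
for n in('top','side'):
    im,d,K,R,t=cam(n); cv2.imwrite(f'pics/{n}0.png',im); np.savez(f'{n}0.npz',im=im,d=d,K=K,R=R,t=t)
    print(n,K[0,0],-R.T@t,R[2])
s=status.sense();print(s['time'],s['position'],s['tcp_rot'],s['ft_force'],s['opening'])
E
```

```text
pics
top 494.8501780854996 [ 0.3483784  -0.08612787  1.36250551] [ 0.19900522 -0.01625365 -0.97986363]
side 361.1633925244855 [ 0.26772633 -0.65746548  0.52587974] [ 0.4229937   0.72032506 -0.5497346 ]
0.1 [0.17850849 0.51995873 0.23078069] [[-9.45785604e-01  3.24790905e-01 -6.78308962e-04]
 [ 3.24791490e-01  9.45785003e-01 -1.10287195e-03]
 [ 2.83331664e-04 -1.26338939e-03 -9.99999162e-01]] [ 0.2618663  -0.40632147 -0.04021833] 0.08532505401118143
```

View pics/top0.png

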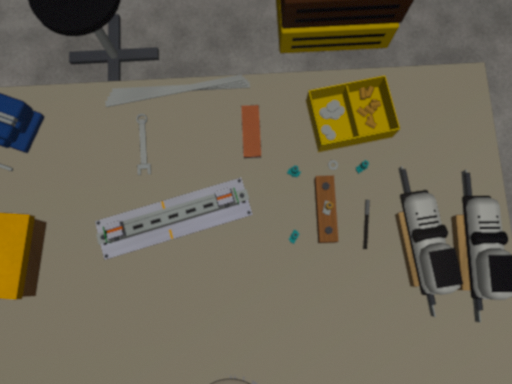

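View pics/side0.png

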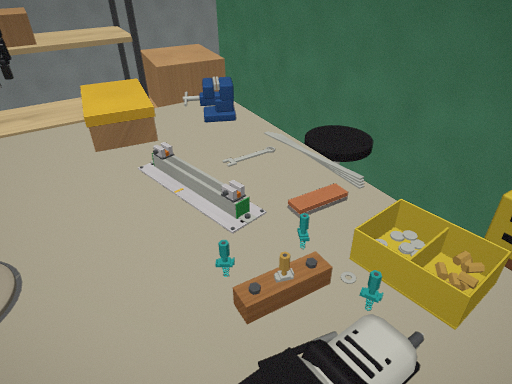

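Top view: jig centred near (174,218) with yellow mark at (163,205)/(170,234), holder at (326,209) with the nut in its middle hole; side: nut coupling at (285,262), mark at (178,190). Zooming next.

```bash
python3 - <<'E'
from h import *
z=np.load('top0.npz');im=z['im'];K,R,t=z['K'],z['R'],z['t']
a=cv2.resize(im[170:265,90:260],None,fx=4.5,fy=4.5,interpolation=cv2.INTER_CUBIC)
a=cv2.convertScaleAbs(a,alpha=1.6);cv2.imwrite('pics/jig.png',a)
s=np.load('side0.npz')
b=cv2.resize(im[170:250,300:350],None,fx=7,fy=7,interpolation=cv2.INTER_CUBIC)
c=cv2.resize(s['im'][240:320,230:335],None,fx=4,fy=7*80/80/1.75,interpolation=cv2.INTER_CUBIC)
o=np.zeros((560,780,3),np.uint8);o[:b.shape[0],:b.shape[1]]=b;o[:c.shape[0],355:355+c.shape[1]]=c
cv2.imwrite('pics/nut.png',cv2.convertScaleAbs(o,alpha=1.6))
W=cloud(z['d'],K,R,t)
for p in[(300,260),(174,218),(327,208),(326,195),(326,222),(100,240),(170,234)]:print(p,W[p[1],p[0]].round(4),W[p[1]-2:p[1]+3,p[0]-2:p[0]+3,2].std())
E
```

```text
(300, 260) [ 0.4044 -0.2101  0.0059] 0.0031081477009100916
(174, 218) [0.5322 0.121  0.0513] nan
(327, 208) [ 0.5313 -0.2837  0.0822] 0.01717330486936801
(326, 195) [ 0.5722 -0.2898  0.045 ] 0.0025231473887500576
(326, 222) [ 0.4994 -0.284   0.0421] nan
(100, 240) [0.4893 0.3298 0.0099] 0.004102539372939915
(170, 234) [0.4948 0.1396 0.0093] 0.0026772287368998973
```

View pics/jig.png

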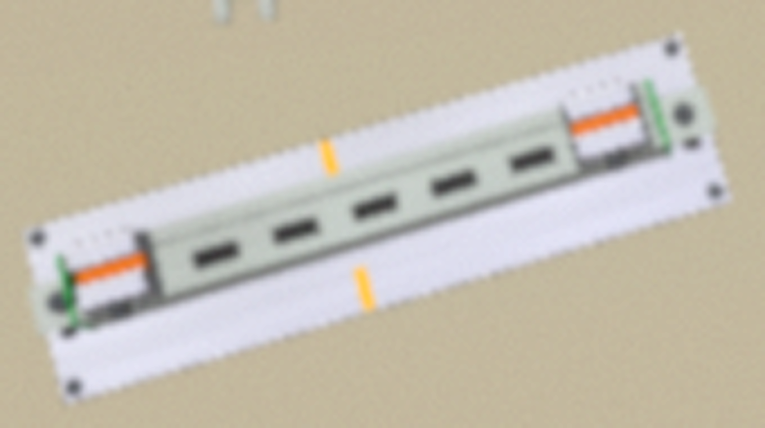

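View pics/nut.png

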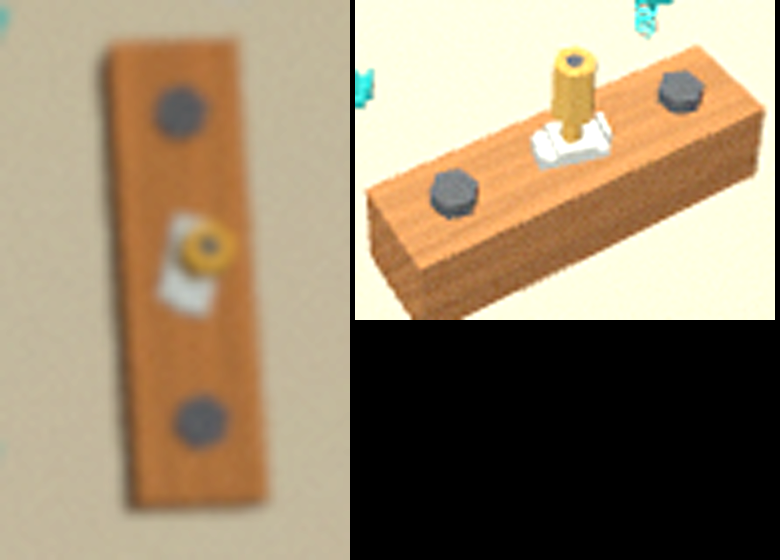

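Jig crop: plate corners (27,232),(682,36),(728,200),(68,403), mark at (329,158)/(364,288), slot line visible. Nut crop: coupling top (208,245), plate from (188,215) to (187,310), tilted a little to the holder axis.

```bash
cat > meas.py <<'E'
from h import *
D={n:np.load(f'{n}0.npz') for n in('top','side')}
z=D['top'];K,R,t=z['K'],z['R'],z['t'];im=z['im'].astype(float)
f=lambda pts,o,s,h:np.array([atz((x+.5)/s-.5+o[0],(y+.5)/s-.5+o[1],h,K,R,t)[:2] for x,y in pts])
C=f([(27,232),(682,36),(728,200),(68,403)],(90,170),4.5,.006)
print('plate corners',C.round(4).tolist(),[np.linalg.norm(C[i]-C[(i+1)%4]).round(4) for i in range(4)])
r=cv2.minAreaRect(C.astype(np.float32));print(r)
M=f([(329,158),(364,288)],(90,170),4.5,.006);print('mark',M.round(4).tolist())
B=f([(112,42),(240,40),(266,500),(136,508)],(300,170),7,.044);print('block',B.round(4).tolist(),B.mean(0),[np.linalg.norm(B[i]-B[(i+1)%4]).round(4) for i in range(4)])
b=f([(181,111),(201,421)],(300,170),7,.052);print('bolts',b.round(4).tolist(),b.mean(0))
print('hex top',f([(208,247)],(300,170),7,.044+.052))
N=f([(188,213),(215,222),(212,318),(157,297),(177,214)],(300,170),7,.052);print('nut plate',N.round(4).tolist())
zs=D['side']
print('side hex top',atz(230+574/4-.375,240+60/4-.375,.096,zs['K'],zs['R'],zs['t']))
print('side bolts',[atz(230+x/4-.375,240+y/4-.375,.052,zs['K'],zs['R'],zs['t'])[:2].round(4) for x,y in((681,88),(455,190))] if 0 else [atz(230+(x-355)/4-.375,240+y/4-.375,.052,zs['K'],zs['R'],zs['t'])[:2].round(4) for x,y in((681,88),(455,190))])
print('side hex top',atz(230+(574-355)/4-.375,240+60/4-.375,.096,zs['K'],zs['R'],zs['t']))
# plate axes
ey=((C[0]-C[1])+(C[3]-C[2]));ey/=np.linalg.norm(ey);ex=np.array([ey[1],-ey[0]]);c=C.mean(0)
print('yaw y axis',np.arctan2(ey[1],ey[0]),'centre',c,'mark in plate',[(float((m-c)@ex),float((m-c)@ey)) for m in M])
for n in D:
    z=D[n];K,R,t=z['K'],z['R'],z['t']
    for h in(.047,.006):
        xs=np.arange(-.07,.0701,.001);ys=np.arange(-.1,.1,.002)
        X,Y=np.meshgrid(xs,ys);W=np.stack([c[0]+X*ex[0]+Y*ey[0],c[1]+X*ex[1]+Y*ey[1],np.full_like(X,h)],-1)
        q=(W@R.T+t)@K.T;q=(q[...,:2]/q[...,2:]).astype(np.float32)
        g=cv2.remap(cv2.cvtColor(z['im'],cv2.COLOR_BGR2GRAY),q[...,0],q[...,1],cv2.INTER_CUBIC)
        p=np.median(g,0);print(n,h);print(' '.join(f'{1000*x:.0f}:{v:.0f}' for x,v in zip(xs,p)))
E
python3 meas.py
```

```text
plate corners [[0.5422, 0.3434], [0.6418, -0.0624], [0.5373, -0.0854], [0.4371, 0.318]] [np.float64(0.4179), np.float64(0.1069), np.float64(0.4156), np.float64(0.1081)]
((0.5394434332847595, 0.12778016924858093), (0.10805156826972961, 0.4182531535625458), 13.789543151855469)
mark [[0.5774, 0.1584], [0.4961, 0.1387]]
block [[0.6277, -0.2661], [0.6256, -0.316], [0.4469, -0.3101], [0.4467, -0.2605]] [ 0.53673456 -0.28817313] [np.float64(0.05), np.float64(0.1789), np.float64(0.0496), np.float64(0.1811)]
bolts [[0.5973, -0.2894], [0.4775, -0.2868]] [ 0.53737646 -0.28808452]
hex top [[ 0.53722939 -0.28818575]]
nut plate [[0.5574, -0.2887], [0.5533, -0.2987], [0.5164, -0.2944], [0.5257, -0.2741], [0.5572, -0.2844]]
side hex top [ 0.66730238 -0.36675672  0.096     ]
side bolts [array([ 0.5978, -0.2909]), array([ 0.4782, -0.289 ])]
side hex top [ 0.5387506  -0.28775283  0.096     ]
yaw y axis 1.8128764069821381 centre [0.53959551 0.12839061] mark in plate [(0.0438900620816079, 0.020071431329180302), (-0.03972122225907995, 0.020447186340124046)]
top 0.047
-70:115 -69:115 -68:115 -67:115 -66:11
[... 3412 characters left out ...]
28:185 -27:185 -26:186 -25:187 -24:188 -23:188 -22:187 -21:187 -20:188 -19:188 -18:188 -17:186 -16:178 -15:165 -14:150 -13:136 -12:128 -11:126 -10:127 -9:129 -8:130 -7:131 -6:132 -5:133 -4:133 -3:133 -2:133 -1:132 0:132 1:131 2:131 3:131 4:131 5:132 6:132 7:132 8:133 9:133 10:133 11:132 12:132 13:131 14:131 15:130 16:130 17:130 18:130 19:130 20:133 21:139 22:147 23:158 24:167 25:174 26:177 27:178 28:178 29:177 30:175 31:171 32:165 33:155 34:144 35:136 36:131 37:129 38:130 39:131 40:131 41:131 42:131 43:131 44:131 45:132 46:132 47:132 48:132 49:132 50:131 51:130 52:130 53:131 54:134 55:140 56:147 57:157 58:166 59:173 60:177 61:178 62:178 63:177 64:176 65:175 66:173 67:171 68:169 69:166 70:165
```

```bash
cat > fit.py <<'E'
from h import *
from scipy.optimize import differential_evolution
D={n:np.load(f'{n}0.npz') for n in('top','side')}
def pr(P,z):
    q=(P@z['R'].T+z['t'])@z['K'].T;return q[:,:2]/q[:,2:]
S=8
c=np.array([.0175,.0095]);pl=np.array([(-c[0],-c[1]),(c[0]-.005,-c[1]),(c[0],-c[1]+.005),(c[0],c[1]),(-c[0]+.005,c[1]),(-c[0],c[1]-.005)])
a=np.arange(6)*np.pi/3;hx=np.stack([np.cos(a),np.sin(a)],-1)*.0098
def ext(p,z0,z1):return np.vstack([np.c_[p,np.full(len(p),h)] for h in(z0,z1)])
def render(x,y,w,z,o,sh):
    A=np.array([[np.cos(w),-np.sin(w),0],[np.sin(w),np.cos(w),0],[0,0,1]])
    L=np.zeros((sh[0]*S,sh[1]*S),np.uint8)
    for p,z0,z1,k in((pl,0,.008,1),(hx*.5,.008,.022,2),(hx,.022,.052,2)):
        q=(pr(ext(p,z0,z1)@A.T+[x,y,.044],z)-o+.5)*S
        cv2.fillConvexPoly(L,cv2.convexHull(q.astype(np.int32)),k)
    f=lambda m:cv2.resize(m.astype(np.float32),(sh[1],sh[0]),interpolation=cv2.INTER_AREA)
    return f(L==1),f(L==2)
tot=[]
for n,o,sh in(('top',(315,196),(24,24)),('side',(265,245),(45,40))):
    z=D[n];o=np.array(o);p=z['im'][o[1]:o[1]+sh[0],o[0]:o[0]+sh[1]].astype(float)
    # linear mixing wood / steel / brass
    def cost(v,rt=False):
        m1,m2=render(*v,z,o,sh);X=np.stack([np.ones_like(m1),m1,m2],-1).reshape(-1,3)
        w,*_=np.linalg.lstsq(X,p.reshape(-1,3),rcond=None);return np.abs(X@w-p.reshape(-1,3)).mean()
    r=differential_evolution(cost,[(.527,.548),(-.3,-.278),(-.9,.5)],seed=1,popsize=12,maxiter=40,tol=1e-4);print(n,r.x,r.fun)
    print([(round(w,2),round(cost([*r.x[:2],w]),2)) for w in np.arange(r.x[2]-.3,r.x[2]+.31,.1)])
# side: lip edges vs y, plate edge, mark
ew=1.8129;ey=np.array([np.cos(ew),np.sin(ew)]);ex=np.array([ey[1],-ey[0]]);c0=np.array([.5396,.1284])
def rect(n,h,xs,ys):
    z=D[n];X,Y=np.meshgrid(xs,ys);W=np.stack([c0[0]+X*ex[0]+Y*ey[0],c0[1]+X*ex[1]+Y*ey[1],np.full_like(X,h)],-1).reshape(-1,3)
    q=pr(W,z).astype(np.float32).reshape(*X.shape,2);return cv2.remap(z['im'],q[...,0],q[...,1],cv2.INTER_CUBIC).astype(float)
xs=np.arange(-.03,.035,.0005)
for n,lo,hi in(('side',-.008,-.001),('side',.012,.02),('side',-.02,-.01)):
    k=(xs>lo)&(xs<hi);pts=[]
    for y in np.arange(-.1,.1001,.02):
        p=np.median(rect(n,.047,xs,np.arange(y-.01,y+.01,.002))[...,1],0);g=np.abs(np.gradient(p))[k];pts.append((y,(xs[k]*g).sum()/g.sum()))
    f=np.polyfit(*np.array(pts).T,1);print(n,lo,hi,'slope,mid mm',f[0],f[1]*1e3)
ys=np.arange(-.02,.06,.0005)
for n,l in(('top',(-.05,-.03)),('top',(.035,.05)),('side',(-.05,-.03))):
    im=rect(n,.006,np.arange(*l,.001),ys);p=np.median(im[...,2]-im[...,0],1);p=p-p.min();p[p<p.max()*.3]=0;print(n,l,'mark y',(p*ys).sum()/p.sum())
E
python3 fit.py
```

```text
top [ 0.53778361 -0.28896561 -0.25054142] 10.917921186073318
[(np.float64(-0.55), np.float64(11.53)), (np.float64(-0.45), np.float64(11.22)), (np.float64(-0.35), np.float64(10.97)), (np.float64(-0.25), np.float64(10.92)), (np.float64(-0.15), np.float64(11.21)), (np.float64(-0.05), np.float64(11.47)), (np.float64(0.05), np.float64(11.81))]
side [ 0.53885976 -0.28837913 -0.1168028 ] 25.237534915350476
[(np.float64(-0.42), np.float64(25.51)), (np.float64(-0.32), np.float64(25.39)), (np.float64(-0.22), np.float64(25.31)), (np.float64(-0.12), np.float64(25.24)), (np.float64(-0.02), np.float64(25.29)), (np.float64(0.08), np.float64(25.42)), (np.float64(0.18), np.float64(25.54))]
side -0.008 -0.001 slope,mid mm 0.000664749580476852 -4.994310335244273
side 0.012 0.02 slope,mid mm 0.0033100093735621895 16.315456097357288
side -0.02 -0.01 slope,mid mm 0.00027960667214736316 -14.828787667418421
top (-0.05, -0.03) mark y 0.02040599294947125
top (0.035, 0.05) mark y 0.020237770193401627
side (-0.05, -0.03) mark y 0.021440658499234343
```

```bash
cat > go.py <<'E'
import sys;from h import *
# usage: go.py x y z yaw(tool x)
s=status.sense();R=np.array(s['tcp_rot']);p=np.array(s['position']);T=list(map(float,sys.argv[1:5]))
yaw=np.arctan2(R[1,0],R[0,0]);d=R.T@(np.array(T[:3])-p)
print('t',s['time'],'p',p.round(4),'yaw',yaw.round(4),'F',np.round(s['ft_force'],2),'Tq',np.round(s['wrist_torque'],2),'op',s['opening'])
print('shift',d.round(4),'turn',round((yaw-T[3]+np.pi)%(2*np.pi)-np.pi,4),'q',np.round(s['q'],2),'tiltxy',R[:2,2].round(4))
E
echo '[{"dx":-0.3,"dy":-0.32,"dz":0.03,"turn":1.45,"finger_gap":0.085},{"dx":-0.3,"dy":-0.32,"dz":0.03,"turn":1.45,"finger_gap":0.085},{"dx":-0.3,"dy":-0.32,"dz":0.03,"turn":1.45,"finger_gap":0.085},{"dx":-0.3,"dy":-0.32,"dz":0.03,"turn":1.45,"finger_gap":0.085},{"dx":-0.3,"dy":-0.32,"dz":0.03,"turn":1.45,"finger_gap":0.085},{"dx":-0.3,"dy":-0.32,"dz":0.03,"turn":1.45,"finger_gap":0.085},{"dx":-0.3,"dy":-0.32,"dz":0.03,"turn":1.45,"finger_gap":0.085},{"dx":-0.3,"dy":-0.32,"dz":0.03,"turn":1.45,"finger_gap":0.085},{"dx":-0.3,"dy":-0.32,"dz":0.03,"turn":1.45,"finger_gap":0.085},{"dx":-0.3,"dy":-0.32,"dz":0.03,"turn":1.45,"finger_gap":0.085},{"dx":-0.3,"dy":-0.32,"dz":0.03,"turn":1.45,"finger_gap":0.085},{"dx":-0.3,"dy":-0.32,"dz":0.03,"turn":1.45,"finger_gap":0.085}]' | python3 -m crank
python3 go.py .538 -.2885 .066 -.2
```

```text
time: 1.1
position: [0.3599, 0.1168, 0.2009]
tcp_rot: [[0.22, 0.976, -0.0], [0.976, -0.22, -0.001], [-0.001, -0.0, -1.0]]
ft_force: [-0.8, 0.6, 0.2]
opening: 0.0849
grasp_force: 0.0
t 1.1 p [0.3599 0.1168 0.2009] yaw 1.3494 F [-0.82  0.55  0.22] Tq [ 0.01 -0.01 -0.03] op 0.08490991369648324
shift [-0.3562  0.2627  0.1352] turn 1.5494 q [-0.    0.11  1.78 -0.    1.26  0.22] tiltxy [-0.0003 -0.0008]
```

```bash
echo '[{"dx":-0.356,"dy":0.263,"dz":0.075,"turn":1.55,"finger_gap":0.085},{"dx":-0.356,"dy":0.263,"dz":0.075,"turn":1.55,"finger_gap":0.085},{"dx":-0.356,"dy":0.263,"dz":0.075,"turn":1.55,"finger_gap":0.085},{"dx":-0.356,"dy":0.263,"dz":0.075,"turn":1.55,"finger_gap":0.085},{"dx":-0.356,"dy":0.263,"dz":0.075,"turn":1.55,"finger_gap":0.085},{"dx":-0.356,"dy":0.263,"dz":0.075,"turn":1.55,"finger_gap":0.085},{"dx":-0.356,"dy":0.263,"dz":0.075,"turn":1.55,"finger_gap":0.085},{"dx":-0.356,"dy":0.263,"dz":0.075,"turn":1.55,"finger_gap":0.085},{"dx":-0.356,"dy":0.263,"dz":0.075,"turn":1.55,"finger_gap":0.085},{"dx":-0.356,"dy":0.263,"dz":0.075,"turn":1.55,"finger_gap":0.085},{"dx":-0.356,"dy":0.263,"dz":0.075,"turn":1.55,"finger_gap":0.085},{"dx":-0.356,"dy":0.263,"dz":0.075,"turn":1.55,"finger_gap":0.085}]' | python3 -m crank >/dev/null
python3 go.py .538 -.2885 .066 -.2
```

```text
t 2.1 p [ 0.5423 -0.288   0.124 ] yaw -0.1491 F [-1.28  0.62 -0.75] Tq [0.02 0.05 0.03] op 0.08500152964580285
shift [-0.0041  0.0011  0.058 ] turn 0.0509 q [-0.68  0.58  1.27 -0.    1.29  1.04] tiltxy [-0.0008 -0.0003]
```

```bash
echo '[{"finger_gap":0.085},{"finger_gap":0.085}]' | python3 -m crank >/dev/null
python3 go.py .538 -.2885 .066 -.2
```

```text
t 2.2667 p [ 0.5411 -0.2826  0.1259] yaw -0.1355 F [ 0.75  0.14 -0.22] Tq [0.   0.03 0.04] op 0.08495307385661979
shift [-0.0022  0.0063  0.0599] turn 0.0645 q [-0.67  0.57  1.28  0.    1.29  1.03] tiltxy [-0.001   0.0009]
```

```bash
echo '[{"dx":-0.0022,"dy":0.0063,"dz":0.01,"turn":0.065,"finger_gap":0.085},{"dx":-0.0022,"dy":0.0063,"dz":0.03,"turn":0.065,"finger_gap":0.085},{"dx":-0.0022,"dy":0.0063,"dz":0.05,"turn":0.065,"finger_gap":0.06},{"dx":-0.0022,"dy":0.0063,"dz":0.06,"turn":0.065,"finger_gap":0.06},{"dx":-0.0022,"dy":0.0063,"dz":0.06,"turn":0.065,"finger_gap":0.04},{"dx":-0.0022,"dy":0.0063,"dz":0.06,"turn":0.065,"finger_gap":0.03}]' | python3 -m crank >/dev/null
python3 go.py .538 -.2885 .066 -.2
python3 - <<'E'
from h import *
im=cam('side')[0];cv2.imwrite('pics/gr.png',cv2.resize(im[200:330,210:350],None,fx=4,fy=4,interpolation=cv2.INTER_CUBIC))
E
```

```text
t 2.7667 p [ 0.5385 -0.2884  0.0669] yaw -0.2019 F [ 1.   -0.1   0.37] Tq [ 0.01  0.03 -0.03] op 0.038012665856367284
shift [-0.0005  0.0002  0.0009] turn -0.0019 q [-0.69  0.64  1.35  0.    1.15  1.09] tiltxy [0.0001 0.    ]
```

View pics/gr.png

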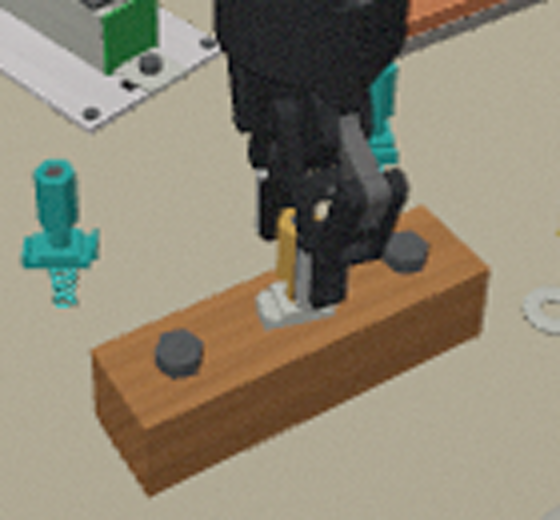

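The fingers straddle the coupling (crop 290,245), fingertips above the plate and clear of both bolts. Close and lift.

```bash
echo '[{"finger_gap":0.025},{"finger_gap":0.015},{"finger_gap":0.01},{"finger_gap":0.01},{"finger_gap":0.01}]' | python3 -m crank
python3 go.py .538 -.2885 .066 -.2
echo '[{"dz":-0.01,"finger_gap":0.01},{"dz":-0.03,"finger_gap":0.01},{"dz":-0.06,"finger_gap":0.01},{"dz":-0.09,"finger_gap":0.01},{"dz":-0.10,"finger_gap":0.01},{"dz":-0.10,"finger_gap":0.01}]' | python3 -m crank
python3 go.py .54 -.1498 .16 1.812
```

```text
time: 3.23
position: [0.5389, -0.289, 0.0677]
tcp_rot: [[0.979, -0.202, 0.002], [-0.202, -0.979, -0.001], [0.002, 0.001, -1.0]]
ft_force: [0.2, 1.8, 6.4]
opening: 0.016
grasp_force: 58.7
t 3.2333 p [ 0.5389 -0.289   0.0677] yaw -0.2039 F [0.18 1.84 6.41] Tq [ 0.27  0.12 -0.08] op 0.015955612082969164
shift [-0.001  -0.0004  0.0017] turn -0.0039 q [-0.69  0.64  1.35  0.    1.15  1.09] tiltxy [ 0.0018 -0.0012]
time: 3.73
position: [0.5392, -0.2895, 0.1694]
tcp_rot: [[0.979, -0.203, 0.004], [-0.203, -0.979, -0.004], [0.005, 0.003, -1.0]]
ft_force: [-0.7, 0.0, -1.3]
opening: 0.0159
grasp_force: 58.6
t 3.7333 p [ 0.5392 -0.2895  0.1694] yaw -0.204 F [-0.71  0.01 -1.27] Tq [-0.01 -0.02  0.  ] op 0.015871428340170645
shift [-0.0275 -0.137   0.0089] turn -2.016 q [-0.69  0.53  1.22 -0.    1.38  1.09] tiltxy [ 0.0044 -0.0037]
```

```bash
echo '[{"dx":-0.0886,"dy":-0.43,"turn":-1,"finger_gap":0.01},{"dx":-0.0886,"dy":-0.43,"turn":-1,"finger_gap":0.01},{"dx":-0.0886,"dy":-0.43,"turn":-1,"finger_gap":0.01},{"dx":-0.0886,"dy":-0.43,"turn":-1,"finger_gap":0.01},{"dx":-0.0886,"dy":-0.43,"turn":-1,"finger_gap":0.01},{"dx":-0.0886,"dy":-0.43,"turn":-1,"finger_gap":0.01},{"dx":-0.0886,"dy":-0.43,"turn":-1,"finger_gap":0.01},{"dx":-0.0886,"dy":-0.43,"turn":-1,"finger_gap":0.01},{"dx":-0.0886,"dy":-0.43,"turn":-1,"finger_gap":0.01},{"dx":-0.0886,"dy":-0.43,"turn":-1,"finger_gap":0.01},{"dx":-0.0886,"dy":-0.43,"turn":-1,"finger_gap":0.01},{"dx":-0.0886,"dy":-0.43,"turn":-1,"finger_gap":0.01}]' | python3 -m crank >/dev/null
python3 go.py .5398 .1498 .155 1.812
```

```text
t 4.7333 p [0.5374 0.1543 0.1645] yaw 0.8007 F [-1.1   0.37 -1.3 ] Tq [ 0.02  0.07 -0.03] op 0.01578343480919351
shift [-0.0016  0.0049  0.0095] turn -1.0113 q [0.07 0.45 1.38 0.   1.31 0.84] tiltxy [-0.0032  0.0008]
```

```bash
echo '[{"turn":-1.01,"finger_gap":0.01},{"turn":-1.01,"finger_gap":0.01},{"turn":-1.01,"finger_gap":0.01},{"turn":-1.01,"finger_gap":0.01},{"turn":-1.01,"finger_gap":0.01},{"turn":-1.01,"finger_gap":0.01},{"turn":-1.01,"finger_gap":0.01},{"turn":-1.01,"finger_gap":0.01},{"turn":-1.01,"finger_gap":0.01},{"turn":-1.01,"finger_gap":0.01},{"turn":-1.01,"finger_gap":0.01}]' | python3 -m crank >/dev/null
python3 go.py .5398 .1498 .110 1.812
python3 - <<'E'
from h import *
for n in('top','side'):
    im,d,K,R,t=cam(n); np.savez(f'{n}1.npz',im=im,d=d,K=K,R=R,t=t)
    P=(R@np.array(status.sense()['position'])+t);q=K@P;q=q[:2]/q[2];print(n,q)
    if n=='side':
        u,v=q.astype(int);cv2.imwrite('pics/held.png',cv2.resize(im[v-60:v+60,u-70:u+70],None,fx=5,fy=5,interpolation=cv2.INTER_CUBIC))
E
```

```text
t 5.65 p [0.5386 0.1498 0.1656] yaw 1.8019 F [ 0.42 -0.5  -1.48] Tq [ 0.02  0.02 -0.02] op 0.015479126852327227
shift [-0.0003  0.0013  0.0556] turn -0.0101 q [ 0.06  0.45  1.38 -0.    1.31 -0.17] tiltxy [-0.0014 -0.0001]
top [154.46726848 209.96085774]
side [184.63294349 128.95240159]
```

View pics/held.png

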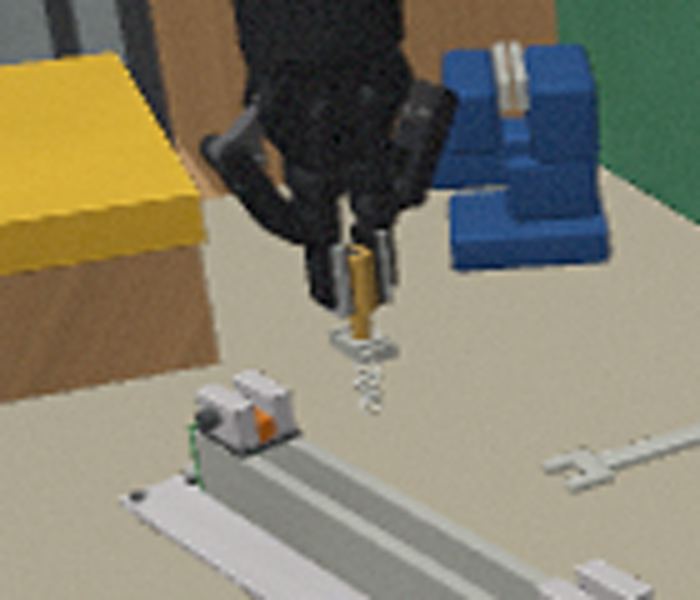

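Nut hangs upright in the fingers, plate lengthwise to the channel (crop 365,345), spring foot at (370,408). Compare with the robot's own position.

```bash
cat > cmp.py <<'E'
from h import *
s=status.sense();p=np.array(s['position'])
for n in('side','top'):
    z=np.load(f'{n}1.npz');im=z['im'].astype(int);K,R,t=z['K'],z['R'],z['t']
    def px(P):
        q=K@(R@P+t);return q[:2]/q[2]
    br=(im[...,2]-im[...,0]>50)&(im[...,2]>110)
    u,v=px(p).astype(int)
    m=np.zeros_like(br);m[v-25:v+25,u-15:u+15]=br[v-25:v+25,u-15:u+15]
    r,c=np.nonzero(m);print(n,'brass px',len(r),c.mean() if len(c) else 0,r.min() if len(r) else 0,r.max() if len(r) else 0)
    if n=='side':
        for row in range(r.min(),r.max()+1):
            cc=c[r==row];print(row,cc.min(),cc.max(),end='; ')
    print()
    for dz in(-.056,-.022,-.014,0,.015,.03):print(dz,px(p+[0,0,dz]).round(2))
    for k,e in(('ex',[.9708,.2397,0]),('ey',[-.2397,.9708,0]),('z',[0,0,1])):print(k,'px/mm',(px(p+.001*np.array(e))-px(p)).round(3))
E
python3 cmp.py
```

```text
side brass px 62 184.91935483870967 103 135
103 169 169; 104 169 170; Traceback (most recent call last):
  File "cmp.py", line 13, in <module>
    cc=c[r==row];print(row,cc.min(),cc.max(),end='; ')
                           ~~~~~~^^
    return umr_minimum(a, axis, None, out, keepdims, initial, where)
ValueError: zero-size array to reduction operation minimum which has no identity
```

```bash
sed -i 's/v-25:v+25,u-15:u+15/v-12:v+10,u-10:u+10/g' cmp.py; python3 cmp.py
python3 - <<'E'
import numpy as np,cv2
z=np.load('side1.npz')['im'].astype(int)
print(z[126:152,176:198].sum(2)//3)
E
```

```text
side brass px 59 185.71186440677965 117 135
117 184 186; 118 186 187; 119 184 187; 120 184 186; 121 184 186; 122 185 186; 123 185 187; 124 185 187; 125 185 187; 126 185 187; 127 185 187; 128 185 187; 129 185 187; 130 185 187; 131 184 187; 132 184 187; 133 184 187; 134 185 187; 135 185 187; 
-0.056 [187.27 149.3 ]
-0.022 [185.69 137.11]
-0.014 [185.31 134.17]
0 [184.63 128.95]
0.015 [183.89 123.26]
0.03 [183.14 117.46]
ex px/mm [ 0.333 -0.118]
ey px/mm [-0.236 -0.113]
z px/mm [-0.049 -0.376]
top brass px 0 0 0 0

-0.056 [158.82 213.14]
-0.022 [156.2  211.22]
-0.014 [155.56 210.76]
0 [154.42 209.93]
0.015 [153.18 209.02]
0.03 [151.9  208.08]
ex px/mm [-0.105 -0.388]
ey px/mm [-0.397  0.12 ]
z px/mm [-0.082 -0.06 ]
[[ 21  43  40  17  44  91 116  97  55 102  96  83  71  44  51 109 134 167
  164 163 161 162]
 [ 81  30  28  28  27  77 115  94  72 103 101  85  75  59  42  89 124 165
  163 162 163 164]
 [156  85  13  12  22  63 122  95  73 103 102  89  71  48  53 109 129 164
  164 163 162 163]
 [165 163 135  63  34  88 122  96  82  86 101  93  72 105 167 164 162 161
  164 161 162 161]
 [164 
[... 1340 characters left out ...]
4 143 189 169 160 166 159 162
  163 163 162 164]
 [160 162 164 163 162 160 161 164 155 121 160 142 133 129 164 164 163 163
  161 163 163 163]
 [162 163 164 162 164 163 164 161 160 155 144 154 170 166 142 163 163 162
  165 162 161 162]
 [162 164 164 162 161 161 162 162 164 163 172 167 130 130 150 166 163 162
  164 162 162 161]
 [160 159 163 162 162 164 165 161 161 170 188 166 154 122 150 163 162 163
  162 162 163 162]
 [162 164 161 162 162 164 163 162 163 167 177 136 173 194 161 165 163 164
  163 163 164 164]
 [163 164 164 162 161 163 163 163 162 163 164 161 135 136 163 162 162 163
  164 164 164 163]
 [163 161 164 163 164 163 164 163 161 161 163 163 161 159 163 164 163 161
  162 161 161 165]]
```

```bash
echo '[{"dy":0.0004,"dz":0.03,"turn":-0.01,"finger_gap":0.01},{"dy":0.0004,"dz":0.06,"turn":-0.01,"finger_gap":0.01},{"dy":0.0004,"dz":0.08,"turn":-0.01,"finger_gap":0.01},{"dy":0.0004,"dz":0.09,"turn":-0.01,"finger_gap":0.01},{"dy":0.0004,"dz":0.092,"turn":-0.01,"finger_gap":0.01},{"dy":0.0004,"dz":0.092,"turn":-0.01,"finger_gap":0.01}]' | python3 -m crank | egrep 'pos|force'
python3 go.py .5398 .1498 .07 1.812
echo '[{"dz":0.001,"finger_gap":0.01},{"dz":0.003,"finger_gap":0.01},{"dz":0.004,"finger_gap":0.01},{"dz":0.005,"finger_gap":0.01},{"dz":0.005,"finger_gap":0.01}]' | python3 -m crank| egrep 'pos|force'
python3 go.py .5398 .1498 .066 1.812
```

```text
position: [0.5395, 0.1503, 0.0745]
ft_force: [0.1, 1.1, -1.4]
grasp_force: 58.8
t 6.25 p [0.5395 0.1503 0.0745] yaw 1.8151 F [ 0.07  1.07 -1.42] Tq [-0.    0.1   0.01] op 0.015918606254095264
shift [-0.0005  0.0002  0.0045] turn 0.0031 q [ 0.06  0.56  1.49  0.    1.09 -0.18] tiltxy [-0.  0.]
position: [0.5393, 0.1503, 0.0695]
ft_force: [-1.0, -0.5, -1.6]
grasp_force: 58.8
t 6.6667 p [0.5393 0.1503 0.0695] yaw 1.8158 F [-1.02 -0.5  -1.56] Tq [-0.02 -0.02 -0.01] op 0.015742406236065376
shift [-0.0006  0.0004  0.0035] turn 0.0038 q [ 0.06  0.56  1.5  -0.    1.08 -0.18] tiltxy [0.0003 0.    ]
```

```bash
for i in 1 2; do echo '[{"dz":0.001,"finger_gap":0.01},{"dz":0.0015,"finger_gap":0.01},{"dz":0.0015,"finger_gap":0.01}]' | python3 -m crank| egrep 'pos|ft_force'; done; python3 go.py .5398 .1498 .066 1.812
```

```text
position: [0.5392, 0.1502, 0.0677]
ft_force: [-0.9, 0.6, -1.6]
position: [0.5391, 0.1503, 0.0662]
ft_force: [0.3, 0.1, -1.1]
t 7.1667 p [0.5391 0.1503 0.0662] yaw 1.8158 F [ 0.31  0.07 -1.14] Tq [ 0.03  0.03 -0.02] op 0.015957204576380547
shift [-0.0006  0.0005  0.0002] turn 0.0038 q [ 0.06  0.57  1.5  -0.    1.07 -0.18] tiltxy [-0.0003 -0.    ]
```

```bash
for i in 1 2; do echo '[{"dz":0.001,"finger_gap":0.01},{"dz":0.002,"finger_gap":0.01},{"dz":0.002,"finger_gap":0.01}]' | python3 -m crank| egrep 'pos|ft_force'; done; python3 go.py .5398 .1498 .062 1.812
```

```text
position: [0.5393, 0.1503, 0.0643]
ft_force: [0.7, 0.4, -0.2]
position: [0.5393, 0.1503, 0.0624]
ft_force: [-0.6, 1.1, 1.9]
t 7.6667 p [0.5393 0.1503 0.0624] yaw 1.8158 F [-0.57  1.06  1.92] Tq [-0.02  0.11  0.06] op 0.016276319920611335
shift [-0.0006  0.0004  0.0004] turn 0.0038 q [ 0.06  0.57  1.51 -0.    1.06 -0.18] tiltxy [0.0003 0.    ]
```

```bash
cat > f.py <<'E'
from h import *
s=status.sense();p=np.array(s['position'])[:2]-[.5396,.1284];F=np.array(s['ft_force'])
ex=np.array([.9708,.2397]);ey=np.array([-.2397,.9708])
print('t %.2f x %.2f y %.2f z %.2f mm Fx %.1f Fy %.1f Fz %.1f'%(s['time'],1e3*p@ex,1e3*p@ey,1e3*s['position'][2],F[:2]@ex,F[:2]@ey,F[2]),'T',np.round(s['wrist_torque'],2),'yaw',np.arctan2(s['tcp_rot'][1][0],s['tcp_rot'][0][0]).round(3))
E
python3 f.py
for i in 1 2 3 4; do echo '[{"dy":0.0005,"finger_gap":0.01},{"dy":0.0005,"finger_gap":0.01}]' | python3 -m crank>/dev/null; python3 f.py; done
```

```text
t 7.67 x 4.95 y 21.29 z 62.36 mm Fx -0.3 Fy 1.2 Fz 1.9 T [-0.02  0.11  0.06] yaw 1.816
t 7.83 x 5.23 y 21.31 z 62.36 mm Fx -1.5 Fy -0.9 Fz 1.8 T [-0.14  0.26  0.01] yaw 1.816
t 8.00 x 5.71 y 21.34 z 62.33 mm Fx -2.3 Fy -0.5 Fz 2.7 T [-0.17  0.43  0.03] yaw 1.816
t 8.17 x 5.90 y 21.33 z 62.21 mm Fx -4.3 Fy -0.5 Fz 3.2 T [-0.28  0.8   0.04] yaw 1.816
t 8.33 x 6.05 y 21.35 z 62.14 mm Fx -6.4 Fy -0.3 Fz 3.6 T [-0.43  1.12  0.02] yaw 1.816
```

```bash
echo '[{"dy":-0.001,"finger_gap":0.01},{"dy":-0.002,"finger_gap":0.01},{"dy":-0.002,"finger_gap":0.01}]' | python3 -m crank>/dev/null; python3 f.py
for i in 1 2 3 4 5; do echo '[{"dy":-0.0006,"finger_gap":0.01},{"dy":-0.0006,"finger_gap":0.01}]' | python3 -m crank>/dev/null; python3 f.py; done
```

```text
t 8.58 x 5.44 y 21.30 z 62.55 mm Fx -0.4 Fy 0.2 Fz 1.5 T [0.06 0.02 0.01] yaw 1.816
t 8.75 x 4.96 y 21.27 z 62.58 mm Fx 1.2 Fy 0.2 Fz 2.2 T [ 0.09 -0.3   0.02] yaw 1.816
t 8.92 x 3.99 y 21.25 z 62.48 mm Fx 1.9 Fy -0.8 Fz 2.0 T [ 0.08 -0.4  -0.  ] yaw 1.816
t 9.08 x 3.63 y 21.26 z 62.51 mm Fx 3.9 Fy -0.3 Fz 1.6 T [ 0.23 -0.76  0.06] yaw 1.816
t 9.25 x 3.42 y 21.24 z 62.58 mm Fx 6.0 Fy -0.2 Fz 0.6 T [ 0.42 -1.11  0.1 ] yaw 1.816
t 9.42 x 3.33 y 21.21 z 62.67 mm Fx 7.0 Fy 0.4 Fz -1.5 T [ 0.55 -1.45  0.09] yaw 1.816
```

```bash
echo '[{"dx":-0.0003,"dy":0.0015,"finger_gap":0.01},{"dx":-0.0005,"dy":0.0027,"finger_gap":0.01},{"dx":-0.0005,"dy":0.0027,"finger_gap":0.01},{"dx":-0.0005,"dy":0.0027,"finger_gap":0.01}]' | python3 -m crank>/dev/null; python3 f.py; for i in 1 2; do echo '[{"dz":0.001,"finger_gap":0.01},{"dz":0.002,"finger_gap":0.01},{"dz":0.002,"finger_gap":0.01}]' | python3 -m crank>/dev/null; python3 f.py; done
```

```text
t 9.75 x 4.06 y 20.97 z 62.13 mm Fx 0.7 Fy 0.9 Fz 1.3 T [ 0.23  0.04 -0.  ] yaw 1.816
t 10.00 x 4.15 y 20.91 z 60.16 mm Fx -1.3 Fy 1.1 Fz 4.7 T [ 0.17  0.32 -0.04] yaw 1.816
t 10.25 x 4.24 y 20.88 z 58.27 mm Fx -2.9 Fy 1.8 Fz 5.7 T [0.19 0.53 0.06] yaw 1.816
```

```bash
for i in 1 2; do echo '[{"dy":0.0003,"dz":0.001,"finger_gap":0.01},{"dy":0.0003,"dz":0.002,"finger_gap":0.01},{"dy":0.0003,"dz":0.002,"finger_gap":0.01}]' | python3 -m crank>/dev/null; python3 f.py; done;  echo '[{"dz":0.001,"finger_gap":0.01},{"dz":0.001,"finger_gap":0.01}]' | python3 -m crank>/dev/null; python3 f.py
```

```text
t 10.50 x 4.38 y 20.89 z 56.36 mm Fx -2.7 Fy 0.9 Fz 7.7 T [ 0.04  0.77 -0.02] yaw 1.816
t 10.75 x 4.49 y 20.87 z 54.49 mm Fx -3.8 Fy 1.3 Fz 9.9 T [-0.    1.04  0.02] yaw 1.816
t 10.92 x 4.49 y 20.88 z 53.62 mm Fx -3.7 Fy 0.4 Fz 11.4 T [-0.06  1.08  0.  ] yaw 1.816
```

```bash
echo '[{"turn":0.1,"finger_gap":0.01},{"turn":0.2,"finger_gap":0.01},{"turn":0.3,"finger_gap":0.01},{"turn":0.3,"finger_gap":0.01}]' | python3 -m crank>/dev/null; python3 f.py;echo '[{"turn":0.1,"finger_gap":0.01},{"turn":0.2,"finger_gap":0.01},{"turn":0.3,"finger_gap":0.01},{"turn":0.3,"finger_gap":0.01}]' | python3 -m crank>/dev/null; python3 f.py
```

```text
t 11.25 x 5.80 y 20.54 z 54.20 mm Fx -0.7 Fy 0.3 Fz 9.1 T [0.05 0.25 0.03] yaw 1.511
t 11.58 x 6.19 y 20.37 z 54.33 mm Fx -0.4 Fy -1.0 Fz 9.3 T [-0.02  0.01 -0.07] yaw 1.211
```

```bash
for i in 1 2; do echo '[{"finger_gap":0.01},{"finger_gap":0.01},{"finger_gap":0.01}]' | python3 -m crank>/dev/null; python3 f.py; done; python3 go.py .54 .1498 .0536 .242|tail -1
```

```text
t 11.83 x 6.21 y 20.38 z 54.32 mm Fx -0.0 Fy -0.6 Fz 10.6 T [ 0.03  0.05 -0.04] yaw 1.216
t 12.08 x 6.21 y 20.41 z 54.33 mm Fx 0.2 Fy -0.2 Fz 10.5 T [-0.02  0.01 -0.02] yaw 1.216
shift [-0.0002 -0.0007  0.0007] turn 0.9738 q [ 0.06  0.59  1.51 -0.    1.04  0.41] tiltxy [ 0.0033 -0.0002]
```

```bash
echo '[{"dx":-0.0004,"dy":-0.0006,"finger_gap":0.01},{"dx":-0.0008,"dy":-0.0012,"dz":0.0005,"finger_gap":0.01},{"dx":-0.0008,"dy":-0.0012,"dz":0.0005,"finger_gap":0.01},{"dx":-0.0008,"dy":-0.0012,"dz":0.0005,"finger_gap":0.01}]' | python3 -m crank>/dev/null; python3 f.py; echo '[{"turn":0.1,"finger_gap":0.01},{"turn":0.2,"finger_gap":0.01},{"turn":0.3,"finger_gap":0.01},{"turn":0.3,"finger_gap":0.01}]' | python3 -m crank>/dev/null; python3 f.py
```

```text
t 12.42 x 5.79 y 20.33 z 54.23 mm Fx 2.8 Fy 0.4 Fz 10.5 T [ 0.15 -0.56  0.03] yaw 1.216
t 12.75 x 5.23 y 20.26 z 54.05 mm Fx 1.0 Fy -0.8 Fz 11.0 T [-0.08 -0.23 -0.08] yaw 0.91
```

```bash
echo '[{"turn":0.1,"finger_gap":0.01},{"turn":0.2,"finger_gap":0.01},{"turn":0.3,"finger_gap":0.01},{"turn":0.3,"finger_gap":0.01}]' | python3 -m crank>/dev/null; python3 f.py;echo '[{"turn":0.1,"finger_gap":0.01},{"turn":0.2,"finger_gap":0.01},{"turn":0.25,"finger_gap":0.01},{"turn":0.25,"finger_gap":0.01}]' | python3 -m crank>/dev/null; python3 f.py
```

```text
t 13.08 x 5.04 y 20.28 z 53.99 mm Fx 0.2 Fy -0.8 Fz 11.1 T [-0.09 -0.08  0.03] yaw 0.611
t 13.42 x 5.07 y 20.24 z 53.98 mm Fx -0.4 Fy -1.0 Fz 10.1 T [-0.08 -0.1  -0.  ] yaw 0.363
```

```bash
echo '[{"dy":-0.0001,"turn":0.06,"finger_gap":0.01},{"dx":-0.0002,"dy":-0.0001,"turn":0.12,"finger_gap":0.01},{"dx":-0.0002,"dy":-0.0001,"turn":0.12,"finger_gap":0.01}]' | python3 -m crank>/dev/null; python3 f.py; for i in 1 2; do echo '[{"dz":-0.001,"finger_gap":0.01},{"dz":-0.0015,"finger_gap":0.01},{"dz":-0.0015,"finger_gap":0.01}]' | python3 -m crank>/dev/null; python3 f.py;done
```

```text
t 13.67 x 5.19 y 20.19 z 54.08 mm Fx 1.5 Fy -0.4 Fz 9.9 T [-0.09 -0.36  0.04] yaw 0.243
t 13.92 x 5.15 y 20.24 z 55.42 mm Fx 1.3 Fy -1.4 Fz 7.9 T [-0.16 -0.41 -0.03] yaw 0.246
t 14.17 x 5.09 y 20.24 z 56.75 mm Fx 3.0 Fy -1.1 Fz 6.8 T [-0.11 -0.49  0.05] yaw 0.246
```

```bash
for i in 1 2 3; do echo '[{"dz":-0.0006,"finger_gap":0.01},{"dz":-0.001,"finger_gap":0.01},{"dz":-0.001,"finger_gap":0.01}]' | python3 -m crank>/dev/null; python3 f.py;done
```

```text
t 14.42 x 5.01 y 20.24 z 57.55 mm Fx 3.9 Fy -1.0 Fz 5.6 T [-0.17 -0.83 -0.04] yaw 0.246
t 14.67 x 4.92 y 20.28 z 58.28 mm Fx 4.9 Fy -2.9 Fz 4.1 T [-0.18 -1.14  0.06] yaw 0.246
t 14.92 x 4.89 y 20.31 z 59.13 mm Fx 5.9 Fy -2.3 Fz 2.6 T [-0.26 -1.14  0.05] yaw 0.246
```

```bash
echo '[{"dx":0.0004,"finger_gap":0.01},{"dx":0.0008,"finger_gap":0.01},{"dx":0.0008,"finger_gap":0.01}]' | python3 -m crank>/dev/null; python3 f.py; for i in 1 2; do echo '[{"dx":0.0003,"dz":-0.0006,"finger_gap":0.01},{"dx":0.0003,"dz":-0.0006,"finger_gap":0.01},{"dx":0.0003,"dz":-0.0006,"finger_gap":0.01}]' | python3 -m crank>/dev/null; python3 f.py;done
```

```text
t 15.17 x 5.02 y 20.39 z 59.06 mm Fx 4.0 Fy -3.7 Fz 3.4 T [-0.52 -0.98  0.01] yaw 0.246
t 15.42 x 5.06 y 20.41 z 59.23 mm Fx 4.4 Fy -3.5 Fz 0.0 T [-0.51 -1.07  0.08] yaw 0.246
t 15.67 x 5.03 y 20.42 z 59.29 mm Fx 4.3 Fy -4.6 Fz -3.2 T [-0.54 -1.15  0.04] yaw 0.246
```

```bash
echo '[{"dx":0.0004,"dz":0.0005,"finger_gap":0.01},{"dx":0.0004,"dz":0.0005,"finger_gap":0.01},{"dx":0.0004,"dz":0.0005,"finger_gap":0.025},{"dx":0.0004,"dz":0.0005,"finger_gap":0.045},{"dx":0.0004,"dz":0.0005,"finger_gap":0.06},{"dx":0.0004,"dz":0.0005,"finger_gap":0.06}]' | python3 -m crank>/dev/null; python3 f.py; echo '[{"dz":-0.01,"finger_gap":0.06},{"dz":-0.03,"finger_gap":0.06},{"dz":-0.06,"finger_gap":0.06},{"dz":-0.1,"finger_gap":0.06},{"dz":-0.12,"finger_gap":0.06},{"dz":-0.12,"finger_gap":0.06}]' | python3 -m crank >/dev/null;python3 f.py
echo '[{"dx":-0.04,"dy":0.04,"dz":-0.03,"finger_gap":0.06},{"dx":-0.08,"dy":0.08,"dz":-0.03,"finger_gap":0.06},{"dx":-0.1,"dy":0.1,"dz":-0.03,"finger_gap":0.06},{"dx":-0.12,"dy":0.12,"dz":-0.03,"finger_gap":0.06},{"dx":-0.12,"dy":0.12,"dz":-0.03,"finger_gap":0.06},{"dx":-0.12,"dy":0.12,"dz":-0.03,"finger_gap":0.06}]' | python3 -m crank; python3 - <<'E'
from h import *
o=[]
for n in('top','side'):
    im,d,K,R,t=cam(n); np.savez(f'{n}2.npz',im=im,d=d,K=K,R=R,t=t)
    o.append(cv2.resize(im[195:235,135:195] if n=='top' else im[145:205,150:240],(780,520) if 0 else (420,280),interpolation=cv2.INTER_CUBIC))
cv2.imwrite('pics/end.png',cv2.convertScaleAbs(np.vstack(o),alpha=1.3))
E
```

```text
t 16.17 x 4.74 y 21.28 z 59.21 mm Fx 0.1 Fy 0.5 Fz -0.3 T [ 0.02 -0.04  0.03] yaw 0.246
t 16.67 x 6.98 y 20.85 z 185.19 mm Fx 0.0 Fy -1.0 Fz 0.2 T [-0.01  0.02  0.01] yaw 0.246
time: 17.17
position: [0.4514, 0.0028, 0.2098]
tcp_rot: [[0.971, 0.24, -0.0], [0.24, -0.971, 0.0], [-0.0, -0.0, -1.0]]
ft_force: [-0.1, 0.0, -0.1]
opening: 0.0598
grasp_force: 0.0
```

View pics/end.png

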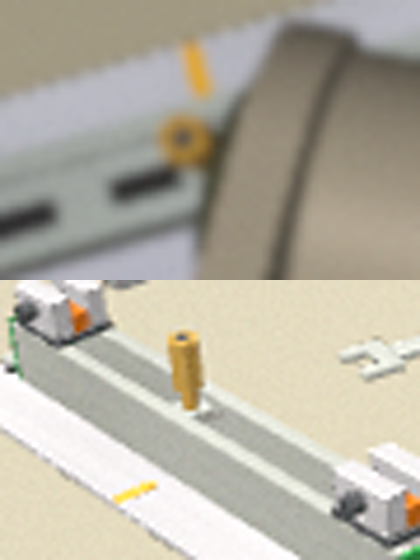

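The top view shows the coupling just beside the mark line (crop 182,137). The side view shows the stud standing in the slot with the plate across the lips. Checking tilt and position numerically.

```bash
python3 - <<'E'
from h import *
c0=np.array([.5396,.1284]);ex=np.array([.9708,.2397]);ey=np.array([-.2397,.9708])
for n,u,v in(('top',160.57,214.1),('side',188.8,156.8)):
    z=np.load(f'{n}2.npz');K,R,t=z['K'],z['R'],z['t']
    p=atz(u,v,.0875,K,R,t);d=p[:2]-c0;print(n,p.round(4),'frame mm x,y',1e3*d@ex,1e3*d@ey)
    for h in(.0355,.0575,.0875):
        q=K@(R@np.array([*(c0+.0047*ex+.0206*ey),h])+t);print(h,(q[:2]/q[2]).round(1))
    im=z['im'].astype(int)
    br=(im[...,2]-im[...,0]>50)
    if n=='side':
        for r in range(153,178):
            c=np.nonzero(br[r,180:200])[0]+180
            if len(c):print(r,c.min(),c.max(),end='; ')
E
```

```text
top [0.5393 0.1498 0.0875] frame mm x,y 4.864942234657464 20.794661736331648
0.0355 [164.3 216.8]
0.0575 [162.8 215.7]
0.0875 [160.7 214.1]
side [0.5404 0.1508 0.0875] frame mm x,y 6.180640218152704 21.50622777225629
0.0355 [190.8 174.4]
0.0575 [189.8 167.2]
0.0875 [188.5 157.1]
156 186 192; 157 186 192; 158 186 191; 159 186 191; 160 186 191; 161 186 192; 162 187 192; 163 187 192; 164 187 192; 165 187 192; 166 187 192; 167 187 192; 168 187 191; 169 189 191; 170 189 191; 171 189 191; 172 189 191;
```

```bash
python3 -c "
from plant import job
print(job.close_job())"
```

```text
the job is handed in; nothing more can be done
None
```

The nut is in the channel, turned across the slot and in line with the yellow mark; its stud stands upright, the gripper has let go, and I handed the job in at about 17 s (the judge's result was not shown).

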